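# Press a module under the leaf spring of a test fixture and start the test

## Robot

A 6-joint arm with a two-finger parallel gripper is mounted at the origin on the work surface. World frame = base frame: x ahead of the robot, y to its left, z up, the work surface at z = 0. Lengths are in m, angles in degrees, forces in N, time in s.
With the tool pointing down it reaches from about 0.4 to 0.825 m from the base axis. Payload 7 kg.
Tool frame: the origin (TCP) lies on the centre line of the jaws, within the pads' length; the fingertips stand 11 mm ahead of it and the grasp point (between the pads) lies 8 mm behind it; z points along the fingers, y is the line along which they close (so a half turn about z gives the same grasp; the last joint's range is limited). The gripper opens to 88 mm and grips with 3 to 60 N. Pads are 19 mm wide; open, the fingers measure 130 mm over their backs; the gripper's body (78 mm by 193 mm) begins 47 mm behind the grasp point.
Start: joints at [-60.441, 20.546, 0.682, 0, -70.136, -16.507], TCP at [0.152, -0.658, 0.238] pointing down, gripper open.
Joint ranges: [-176.03, 176.03], [-82.01, 121.73], [-58.28, 71.71], [-173.87, 95.51], [-174.79, -0.11], [-173.66, 173.66]. Speed limits (degrees/s): [136.94, 136.94, 172.46, 180, 180, 180].

## Interface

Orientations are given as [roll, pitch, yaw] about the fixed x, y, z axes, in that order (R = Rz(yaw) Ry(pitch) Rx(roll)).
In Python, from plant import r, capture, camera_model, job gives the robot as it stands.
- The arm moves only by the tool drive_tool, never from a script. Its argument "increments" is a list that holds one entry, the list of rows, each a list of 5 numbers: the gripper's target within -1 to 1 (fully open at 1, half-way at 0, shut at -1), then the shift along the tool's x, y, z scaled (see below), then the turn about the tool's z scaled (see below). In form: [[[gripper, tx, ty, tz, roll], ...]]. A call has 1 to 5 rows; each row is the pose to reach, as a shift and turn from the pose commanded when the call began, along the tool's axes at that moment, turning the shorter way round; what a row does not reach only later rows make up. The controller multiplies each number of a shift by 120 mm and each number of a turn by 360 degrees. A row lasts 1/8 s, in which the tool goes at most 62.5 mm and 10.7 degrees, less where a joint would pass 70% of its speed; a pose out of reach is approached as far as the arm can. A call with a number of a shift or a turn outside -1 to 1 is refused whole. A call with a gripper value outside its range is refused whole. The fingers move at their own pace and stop on an object; "squeeze" is the grip in N (left out, the last holds). Time passes only in rows, so rows that repeat a pose let the fingers close. It gives the time, the measured TCP pose, the force, the opening and the grip force at its end, in the units of the state.
- r.get_state(): the state, without advancing time (a new reading comes with each control period).
- capture(name): name is "side" or "top"; returns the picture (480x640x3 uint8, red, green, blue); there is no depth.
- camera_model(name): a dict with "camera_matrix" (3x3 intrinsics, pixels), "rvec" (rotation vector, rad) and "tvec" (3), from world to camera coordinates, as OpenCV has them. Camera axes: x right, y down, z forward; pixel columns grow to the right and rows downward; lengths in m; the calibration is good to about 2 mm. A picture is of the moment at which its call begins. camera_model takes no time and is no camera call.
- job.close_job(): hands the job in; it is judged then, once.
The state is a dict: "time_s": time; "joints": joint angles; "qd": joint speeds; "joint_torque": joint torques, N m; "tcp_pos": TCP position; "eef_rot": TCP orientation; "contact_force": force on the tool from outside, world axes, zero at the start; "moment": the same for the moment, N m; "gripper_width": finger opening in m; "gripper_force": force on a finger pad.
Only numpy, scipy, OpenCV 4.12 (cv2) and the standard library are available. Lean on these libraries where they do the work, as an engineer would, in place of code of your own. Each camera call takes 0.05 s, during which the arm holds its last target. There are 200 camera calls.

## Task

With a fingertip, press the aluminium module down hard against its sprung bed and, keeping it pressed, slide it under the bridge and the leaf spring of the test fixture until it is fully home against the end stop. Only then push the button on the start box fully down, let it come back up, and move clear. Touch the module only, do not pick it up, and leave everything else on the bench where it is.

Things in the scene. Friction and masses are not known exactly. Their poses are not given: they have to be found in the camera images.
- fixture: Fixed test fixture: aluminium base 262 x 90 mm, straight channel 62.6 mm wide between dark rails (tops 38 mm above the bench). Origin: on the bench under the middle of the bridge's front face; x along the channel in the loading direction, z up. Base from x = -177 to +85 mm.
- mouth (a point): Middle of the lower front edge of the bridge, a rigid dark steel bar across the channel (fixture x = 0 to 12 mm, underside 41.5 mm, top 53 mm above the bench). Dark keeper strips along both sides, x = 0 to 75 mm, have the same underside.
- stop (a point): Middle of the end stop's upright face, at fixture x = 65 mm, 30 mm above the bench.
- bed (a joint): White, slippery bed plate, the channel's floor from fixture x = -173 to +63 mm, on springs: 0 = up (top 30 mm above the bench), grows in m as pressed, to 0.008 (top 22 mm). It stays level wherever it is pressed. The springs push up with 10 N at the top and 1 N more per mm; they carry the module's and the bed's own weight too.
- leaf (a joint): Steel leaf spring 22 mm wide in the middle of the channel, hinged behind the bridge, sloping down in the loading direction to its free end at fixture x = 48 mm, 36 mm above the bench. 0 = free; grows in rad as the module lifts it (about 0.15 with the module home). It presses on the module with 2 to 5 N.
- module: Loose flat aluminium-cased module, 126 (x) x 60 (y) x 16 mm, about 0.25 kg, lying in the channel before the bridge, its x along fixture x. Origin: centre of its underside, at fixture x = +2 mm when home. Unpressed, its top is 46 mm above the bench and hits the bridge; it passes when pressed down 4.5 to 8 mm. Home and let go, the bridge and keepers hold its top at 41.5 mm.
- ridge (a point): Centre of the thumb ridge across the module's top: 8 mm thick along x, 50 mm wide, 10 mm high, centred 14 mm behind (-x of) the module's origin; this point is half-way up it, 5 mm above the top. The 45 mm of flat top behind the ridge are free for a fingertip to press down on and push the ridge forward. Home, the ridge stays in front of the bridge.
- start_top (a point): Centre of the top of the steel push button (radius 14 mm) on the start box, a small grey box 60 x 60 x 35 mm fixed to the bench left or right of the fixture. When up, this point is 57 mm above the bench. Pressed straight down.
- start (a joint): The start button: 0 = up, 0.006 m = fully down (5 N). It springs back when let go.
- meter: Bystander: yellow handheld meter 150 x 72 x 40 mm, lying on the side away from the start box. Origin: centre of its underside.
- terminator: Bystander: small brass coaxial terminator, 20 mm across, 26 mm high, standing beside the fixture. Origin: centre of its underside.
- heatsink: Bystander: finned aluminium heat sink 40 x 30 x 25 mm beside the fixture. Origin: centre of its underside.
- screwdriver: Bystander: screwdriver 170 mm long lying between the robot and the fixture.
- spool: Bystander: solder spool 64 mm across, 40 mm high, standing on its flange. Origin: centre of its underside.
- cleaner: Bystander: plastic bottle 52 mm across, 130 mm high. Origin: centre of its underside.
- mug: Bystander: white mug 80 mm across, 90 mm high. Origin: centre of its underside.
Mind the look-alikes: they are no part of the job. What is shaped like the module but brown is not meant.

How it is judged:
By the outcome, as a careful person would: the job done as asked, in the order asked, and still so for the second after the job is handed in, with the robot touching nothing.
It also fails if it takes over 51 s, if anything falls off the work surface, if the arm or the gripper's body presses on something with over 40 N, if the wrist force passes 120 N, or if a joint passes its speed limit or range.

## Working session

There is one attempt and no reset: what is moved stays moved. The work goes in short steps, Python scripts to look and compute and a tool call to move; the robot and the scene stay as the last step left them, time stands still between calls to the robot, and variables do not carry over. Pictures are saved under pics/ and viewed, at most 10 in all, crops included, and the job is handed in when it is done.

Besides the shell and the picture viewer there is one more tool, called after "Request:" as name([rows], argument=value, ...), one row to a line, values as JSON. drive_tool: Moves the arm, as the interface text tells. Its arguments: {"type":"object","properties":{"increments":{"type":"array"},"squeeze":{"type":"number"}},"required":["increments"]}

```bash
mkdir -p pics
python3 - <<'E'
from plant import r,capture,camera_model
import cv2
for n in("side","top"):
    cv2.imwrite(f"pics/{n}0.png",capture(n)[:,:,::-1]); m=camera_model(n); print(n,m)
s=r.get_state(); print(s)
E
```

```text
side {'camera_matrix': array([[528.18149121,   0.        , 326.80635269],
       [  0.        , 528.18149121, 239.59420985],
       [  0.        ,   0.        ,   1.        ]]), 'rvec': array([ 0.41947143, -2.75670271,  1.1424701 ]), 'tvec': array([0.51441923, 0.15556588, 1.17231739])}
top {'camera_matrix': array([[500.92945872,   0.        , 326.42488281],
       [  0.        , 500.92945872, 242.12244595],
       [  0.        ,   0.        ,   1.        ]]), 'rvec': array([ 2.19418032, -2.17786307,  0.09430682]), 'tvec': array([-0.03756076,  0.53580226,  1.44984113])}
{'time_s': 0.1, 'joints': array([-6.04386753e+01,  2.05875758e+01,  6.39723659e-01, -1.75985924e-02,
       -7.01355250e+01, -1.65052811e+01]), 'qd': array([-0.0252761 , -0.09230412,  0.09242005,  0.00465845, -0.02489352,
       -0.0317278 ]), 'joint_torque': array([-1.80111580e-03, -5.84161270e+01,  2.93752635e+01,  7.01556846e+00,
        1.02214603e-02, -5.90056379e-05]), 'tcp_pos': array([ 0.15234987, -0.65715819,  0.23671936]), 'eef_rot': array([ 1.79915358e+02, -7.82691711e-03, -1.66949943e+02]), 'contact_force': array([-1.30731246,  0.45073251,  0.31542188]), 'moment': array([-0.00239034, -0.03133603,  0.02847505]), 'gripper_force': 0.0, 'gripper_width': 0.08789619557210043}
```

View pics/top0.png

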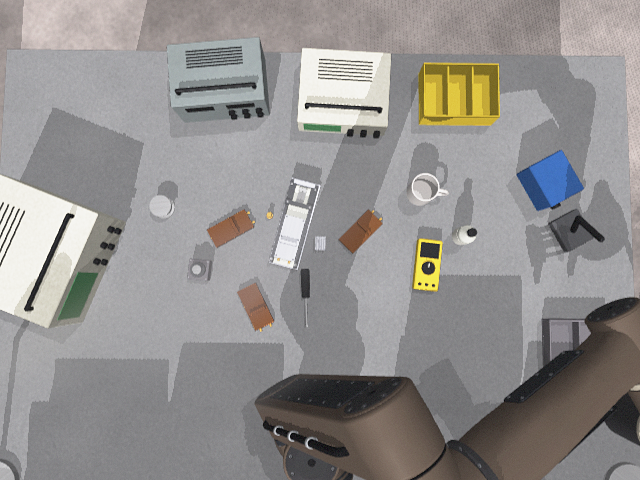

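View pics/side0.png

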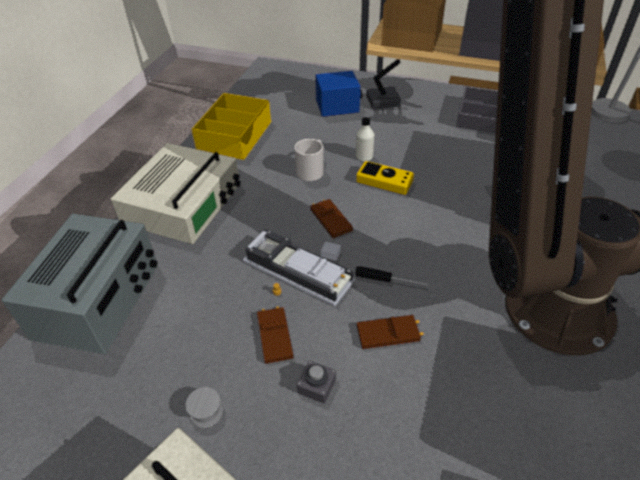

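Top view: the fixture is at about (295,223) with the bridge and leaf end upward, near (303,188). The grey start box is at (200,270). Module candidates are the aluminium one in the channel at (291,235), and brown ones at (231,228), (255,306) and (361,231). The description picks the aluminium one; I'll check it in a close crop.

```bash
cat > h.py <<'E'
import numpy as np,cv2
from plant import r,capture,camera_model
def ray(n,uv):
    m=camera_model(n);K=m["camera_matrix"];R=cv2.Rodrigues(m["rvec"])[0];t=np.ravel(m["tvec"])
    p=cv2.undistortPoints(np.array([[uv]],float),K,None).ravel()
    return -R.T@t, R.T@np.array([p[0],p[1],1.])
def onz(n,uv,z):
    c,d=ray(n,uv); return c+d*(z-c[2])/d[2]
def tri(a,b):
    (c1,d1),(c2,d2)=ray("top",a),ray("side",b)
    s=np.linalg.lstsq(np.c_[d1,-d2],c2-c1,rcond=None)[0]
    p,q=c1+d1*s[0],c2+d2*s[1]; return (p+q)/2,np.linalg.norm(p-q)
def proj(n,P):
    m=camera_model(n); return cv2.projectPoints(np.array([P],float),m["rvec"],m["tvec"],m["camera_matrix"],None)[0].ravel()
E
python3 - <<'E'
import cv2,numpy as np
from h import *
t=cv2.imread("pics/top0.png");s=cv2.imread("pics/side0.png")
a=cv2.resize(t[170:280,255:335],None,fx=5.4,fy=5.4,interpolation=cv2.INTER_CUBIC)
cv2.imwrite("pics/ct.png",a)
b=cv2.resize(s[225:305,235:365],None,fx=6,fy=6,interpolation=cv2.INTER_CUBIC)
cv2.imwrite("pics/cs.png",b)
print(onz("top",(291,266),.03),onz("top",(303,182),.04),onz("top",(198,269),.057), tri((198,269),(317,373)))
E
```

```text
[0.46497972 0.06894361 0.03      ] [0.71036985 0.03634892 0.04      ] [0.45370312 0.33162802 0.057     ] (array([0.45345293, 0.33451279, 0.04476748]), np.float64(0.001070210802450009))
```

View pics/ct.png

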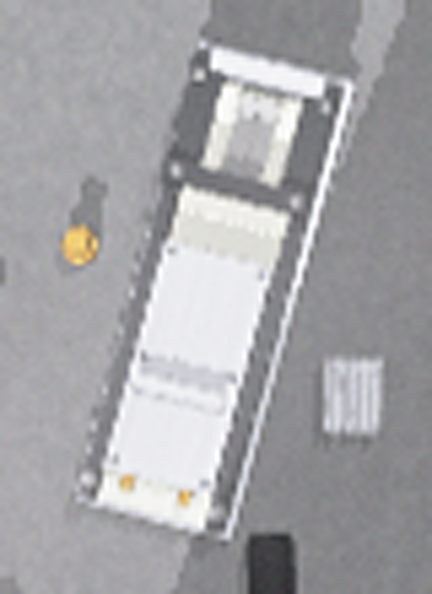

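View pics/cs.png

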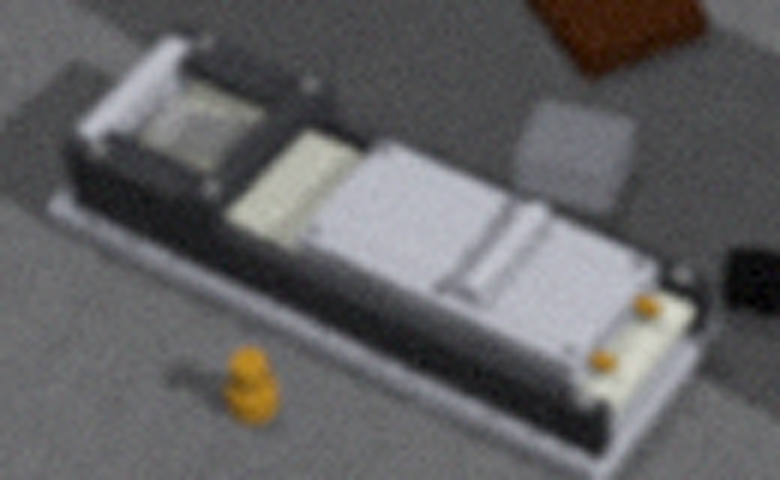

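The crops show the aluminium module in the channel: ridge at ct (180,398), front edge (223,256), and rear edge (156,480) with brass pins behind it. The bridge lies ahead at ct (235,185). The brown look-alikes are outside the fixture.

Run:
```python
from h import *
T=lambda u,v:(255-.41+u/5.4,170-.41+v/5.4)
S=lambda u,v:(235-.42+u/6,225-.42+v/6)
D={"rl":((104,470),(578,362)),"rr":((207,492),(660,264)),"fl":((172,246),(303,236)),"fr":((275,268),(388,142)),
"ridgeL":((137,382),(468,288)),"ridgeR":((224,404),(535,208)),"boltRearL":((89,479),(595,385)),"boltRearR":((218,514),(683,275)),"brL":((176,170),(212,188)),"brR":((297,202),(312,85))}
for k,(a,b) in D.items():
    p,e=tri(T(*a),S(*b)); print(k,p.round(4),round(e,4), onz("top",T(*a),.046).round(4))
# button: circle from masks
for n in("top","side"):
    im=cv2.imread(f"pics/{n}0.png"); x,y=(198,269) if n=="top" else (317,373)
    c=cv2.resize(im[y-24:y+24,x-24:x+24],None,fx=8,fy=8,interpolation=cv2.INTER_CUBIC)
    cv2.imwrite(f"pics/b{n}.png",c)
cv2.imwrite("pics/b.png",np.hstack([cv2.imread("pics/btop.png"),cv2.imread("pics/bside.png")]))
```

```text
rl [0.4916 0.1176 0.0476] 0.0013 [0.4911 0.1176 0.046 ]
rr [0.4784 0.0622 0.0473] 0.0028 [0.4798 0.0626 0.046 ]
fl [0.613  0.0835 0.0421] 0.0019 [0.6116 0.083  0.046 ]
fr [0.5999 0.0276 0.0432] 0.0013 [0.6002 0.0277 0.046 ]
ridgeL [0.5391 0.1004 0.0543] 0.0031 [0.5383 0.1007 0.046 ]
ridgeR [0.5277 0.0541 0.0542] 0.003 [0.5268 0.0541 0.046 ]
boltRearL [0.4849 0.1252 0.0458] 0.0028 [0.4862 0.1255 0.046 ]
boltRearR [0.4687 0.0571 0.0385] 0.0008 [0.4681 0.0566 0.046 ]
brL [0.6515 0.0808 0.0545] 0.0003 [0.6527 0.0814 0.046 ]
brR [0.6349 0.016  0.0538] 0.0002 [0.6359 0.0162 0.046 ]
```

View pics/b.png

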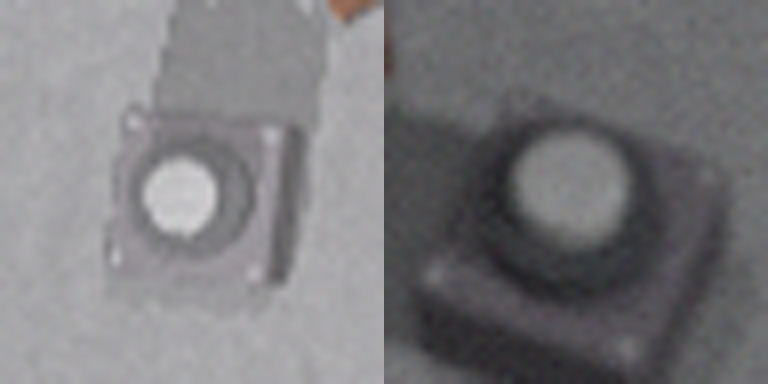

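Request:
drive_tool([
  [[-1,-0.4,0.25,0,0.025],[-1,-0.8,0.5,0,0.05],[-1,-0.8,0.5,0,0.076],[-1,-0.8,0.5,0,0.076]],
])

```text
time_s: 0.6
tcp_pos: [0.2329, -0.5769, 0.2374]
eef_rot: [180.0, -0.0, 165.8]
contact_force: [-0.1, -0.2, -0.6]
gripper_width: 0.053
gripper_force: 0.0
```

```bash
cat >> h.py <<'E'
def go(x,y,z,yaw=None):
    s=r.get_state();p=s["tcp_pos"];R=cv2.Rodrigues(np.array([0,0,np.radians(s["eef_rot"][2])]))[0]@np.diag([1,-1,-1])
    print("pos",p.round(4),"rot",s["eef_rot"].round(2),"F",s["contact_force"].round(1),"t",s["time_s"])
    print("shift/120mm",(R.T@(np.array([x,y,z])-p)/.12).round(3))
    if yaw is not None: print("turn",round(((s["eef_rot"][2]-yaw+180)%360-180)/360,4))
E
python3 -c "
from h import *
print(tri((196.2,269.0),(316.3,372.1)),onz('top',(196.2,269.0),.057))
go(.5147,.0806,.12,165.7);print(r.get_state()['joints'],r.get_state()['gripper_width'])"
```

```text
(array([0.45341205, 0.33765264, 0.05299412]), np.float64(0.0007036834282170643)) [0.45366566 0.33673793 0.057     ]
pos [ 0.2329 -0.5769  0.2374] rot [ 1.7998e+02 -1.0000e-02  1.6582e+02] F [-0.1 -0.2 -0.6] t 0.6
shift/120mm [-0.935  5.887  0.979]
turn 0.0003
[-5.00646754e+01  1.56304304e+01 -6.36617129e+00 -6.43110913e-03
 -6.80236636e+01 -5.41107066e+01] 0.052989358413847325
```

Request:
drive_tool([
  [[-1,-0.3,0.4,0,0],[-1,-0.6,0.7,0,0],[-1,-0.93,1,0,0]],
])

```text
time_s: 0.98
tcp_pos: [0.3706, -0.4884, 0.2374]
eef_rot: [180.0, -0.0, 165.9]
contact_force: [-0.3, -1.3, 0.1]
gripper_width: 0.0231
gripper_force: 0.0
```

Request:
drive_tool([
  [[-1,0,0.5,0,0],[-1,0,1,0,0]],
])

```text
time_s: 1.23
tcp_pos: [0.4, -0.3715, 0.2367]
eef_rot: [180.0, -0.1, 165.9]
contact_force: [1.5, 1.2, 0.8]
gripper_width: 0.0039
gripper_force: 0.0
```

Request:
drive_tool([
  [[-1,0,0.5,0,0],[-1,0,1,0,0]],
])

```text
time_s: 1.48
tcp_pos: [0.4295, -0.255, 0.2374]
eef_rot: [-180.0, -0.0, 165.9]
contact_force: [1.1, -0.4, 0.6]
gripper_width: 0.0005
gripper_force: 0.0
```

Request:
drive_tool([
  [[-1,0,0.5,0,0],[-1,0,1,0,0]],
])

```text
time_s: 1.72
tcp_pos: [0.4593, -0.1387, 0.2376]
eef_rot: [180.0, 0.0, 165.9]
contact_force: [2.0, -0.6, -0.4]
gripper_width: 0.0
gripper_force: 0.0
```

Request:
drive_tool([
  [[-1,0,0.5,0,0],[-1,0,1,0,0],[-1,0,1,0,0]],
])

```text
time_s: 2.1
tcp_pos: [0.4898, -0.0208, 0.2373]
eef_rot: [180.0, -0.0, 166.1]
contact_force: [-0.2, -1.9, -0.4]
gripper_width: 0.0004
gripper_force: 0.0
```

```bash
python3 -c "
from h import *
go(.5147,.0806,.09,165.7);print(r.get_state()['gripper_width'])"
```

```text
pos [ 0.4898 -0.0208  0.2373] rot [180.    -0.   166.14] F [-0.2 -1.9 -0.4] t 2.1
shift/120mm [1.000e-03 8.700e-01 1.228e+00]
turn 0.0012
0.0003963025388149047
```

Request:
drive_tool([
  [[-1,0,0.45,0.2,0],[-1,0,0.87,0.5,0.001],[-1,0,0.87,0.9,0.001],[-1,0,0.87,1,0.001],[-1,0,0.87,1,0.001]],
])

```text
time_s: 2.72
tcp_pos: [0.5147, 0.0763, 0.1176]
eef_rot: [-179.9, -0.0, 165.3]
contact_force: [0.8, 0.2, 0.1]
gripper_width: 0.0005
gripper_force: 0.0
```

Run:
```python
from h import *
go(.5147,.0806,.075,165.7)
a=capture("top")[:,:,::-1];b=capture("side")[:,:,::-1]
cv2.imwrite("pics/t1.png",np.hstack([cv2.resize(a[170:290,255:335],(400,600),interpolation=cv2.INTER_CUBIC),cv2.resize(b[200:320,260:340],(400,600),interpolation=cv2.INTER_CUBIC)]))
```

```text
pos [0.5147 0.0763 0.1176] rot [-1.7992e+02 -5.0000e-02  1.6534e+02] F [0.8 0.2 0.1] t 2.725
shift/120mm [0.009 0.034 0.355]
turn -0.001
```

View pics/t1.png

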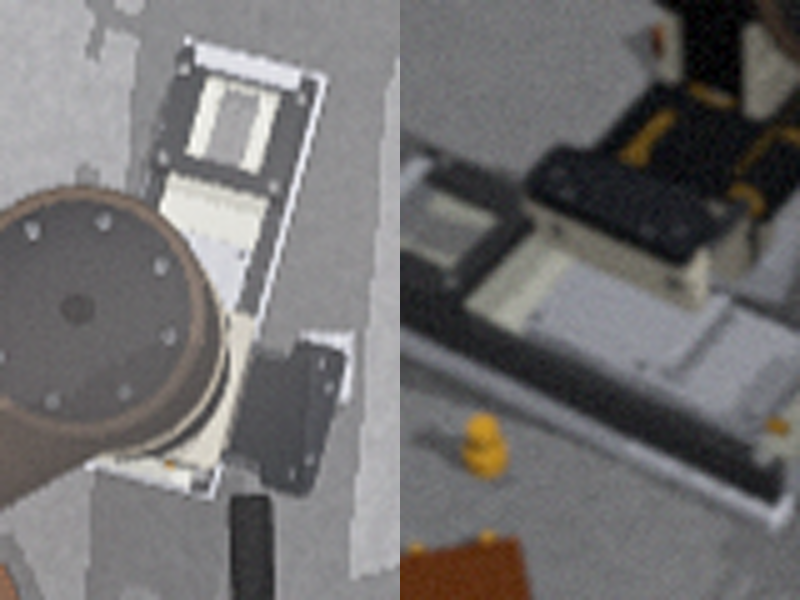

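The gripper is over the fixture and its body hides the rear of the module in both views. The bridge, leaf and module front are unchanged, at left panel (220,170) and (215,260).

Request:
drive_tool([
  [[-1,0,0.034,0.2,-0.001],[-1,0,0.034,0.4,-0.001],[-1,0,0.034,0.44,-0.001],[-1,0,0.034,0.44,-0.001],[-1,0,0.034,0.44,-0.001]],
])

```text
time_s: 3.45
tcp_pos: [0.5165, 0.0818, 0.0661]
eef_rot: [179.9, 0.1, 165.7]
contact_force: [0.3, 0.3, -0.7]
gripper_width: 0.0001
gripper_force: 0.0
```

Run:
```python
from h import *
go(.5147,.0806,.0575,165.7)
b=capture("side")[:,:,::-1]
cv2.imwrite("pics/t2.png",cv2.resize(b[220:310,240:360],(800,600),interpolation=cv2.INTER_CUBIC))
```

```text
pos [0.5165 0.0818 0.0661] rot [1.7992e+02 1.0000e-01 1.6570e+02] F [ 0.3  0.3 -0.7] t 3.45
shift/120mm [ 0.012 -0.013  0.072]
turn -0.0
```

View pics/t2.png

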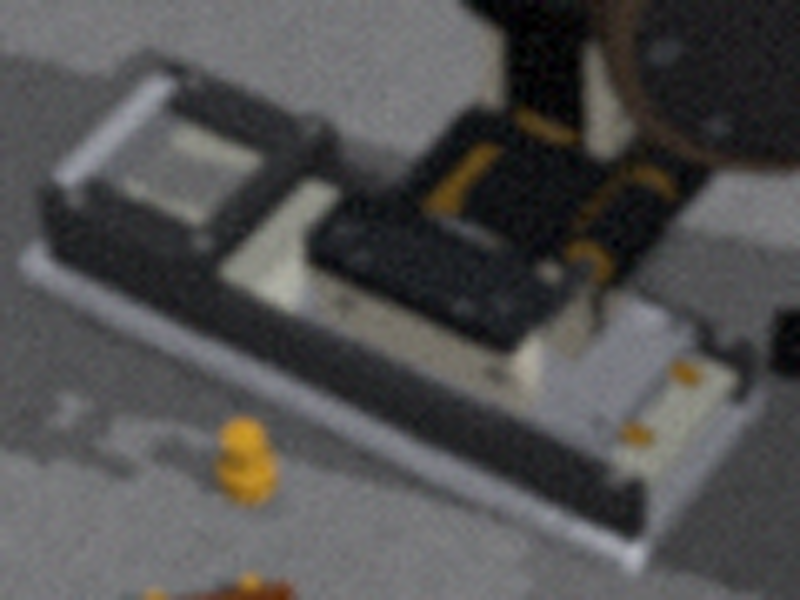

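The gripper hides the ridge and fingertip, but nothing has been disturbed. I'll feel for contact.

Request:
drive_tool([
  [[-1,0.012,-0.01,0.03,0],[-1,0.012,-0.01,0.06,0],[-1,0.012,-0.01,0.075,0],[-1,0.012,-0.01,0.085,0],[-1,0.012,-0.01,0.085,0]],
])

```text
time_s: 4.12
tcp_pos: [0.5138, 0.0807, 0.0549]
eef_rot: [-180.0, -0.0, 165.7]
contact_force: [-2.7, 0.3, 8.8]
gripper_width: 0.0007
gripper_force: 4.3
```

Request:
drive_tool([
  [[-1,0,0,0.02,0],[-1,0,0,0.035,0],[-1,0,0,0.042,0],[-1,0,0,0.042,0]],
])

```text
time_s: 4.62
tcp_pos: [0.5139, 0.0807, 0.0503]
eef_rot: [-180.0, 0.0, 165.7]
contact_force: [-4.7, 0.8, 13.8]
gripper_width: 0.0004
gripper_force: 6.5
```

Request:
drive_tool([
  [[-1,-0.05,0,0.005,0],[-1,-0.1,0,0.005,0],[-1,-0.15,0,0.005,0],[-1,-0.2,0,0.005,0],[-1,-0.25,0,0.005,0]],
])

```text
time_s: 5.25
tcp_pos: [0.5429, 0.0734, 0.0498]
eef_rot: [-180.0, -0.0, 165.7]
contact_force: [-5.4, 1.3, 13.0]
gripper_width: 0.0007
gripper_force: 6.8
```

Request:
drive_tool([
  [[-1,-0.05,0,0,0],[-1,-0.1,0,0,0],[-1,-0.15,0,0,0],[-1,-0.2,0,0,0],[-1,-0.2,0,0,0]],
])

```text
time_s: 5.88
tcp_pos: [0.5669, 0.0673, 0.05]
eef_rot: [180.0, 0.1, 165.7]
contact_force: [-3.4, 0.3, 13.4]
gripper_width: 0.0002
gripper_force: 6.7
```

Run:
```python
from h import *
go(.6127,.0562,.05,165.7)
a=capture("top")[:,:,::-1];b=capture("side")[:,:,::-1]
cv2.imwrite("pics/t3.png",np.hstack([cv2.resize(a[170:290,255:335],(400,600),interpolation=cv2.INTER_CUBIC),cv2.resize(b[220:310,240:300],(400,600),interpolation=cv2.INTER_CUBIC)]))
```

```text
pos [0.5669 0.0673 0.05  ] rot [1.8000e+02 5.0000e-02 1.6573e+02] F [-3.4  0.3 13.4] t 5.875
shift/120mm [-0.393  0.004  0.   ]
turn 0.0001
```

View pics/t3.png

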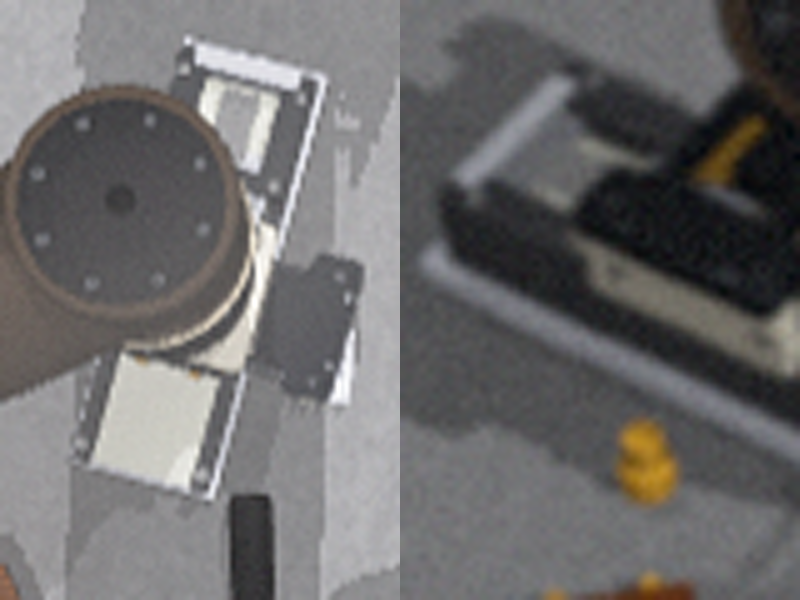

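The module moves with the finger: its pins are now at (170,365) and its front edge is at the bridge. I'll continue.

Request:
drive_tool([
  [[-1,-0.05,0,0,0],[-1,-0.1,0,0,0],[-1,-0.15,0,0,0],[-1,-0.2,0,0,0],[-1,-0.25,0,0,0]],
])

```text
time_s: 6.6
tcp_pos: [0.5937, 0.0598, 0.0492]
eef_rot: [-179.9, -0.2, 165.7]
contact_force: [-9.6, 2.4, 14.1]
gripper_width: 0.0004
gripper_force: 7.1
```

Request:
drive_tool([
  [[-1,-0.03,0,0,0],[-1,-0.06,0,0,0],[-1,-0.09,0,0,0],[-1,-0.1,0,0,0],[-1,-0.1,0,0,0]],
])

```text
time_s: 7.22
tcp_pos: [0.606, 0.0569, 0.0494]
eef_rot: [-179.9, -0.1, 165.7]
contact_force: [-6.3, 2.0, 10.9]
gripper_width: 0.0003
gripper_force: 5.7
```

Request:
drive_tool([
  [[-1,-0.015,0,0,0],[-1,-0.03,0,0,0],[-1,-0.045,0,0,0],[-1,-0.045,0,0,0]],
])

```text
time_s: 7.72
tcp_pos: [0.6113, 0.0556, 0.0495]
eef_rot: [-179.9, -0.1, 165.7]
contact_force: [-6.6, 1.1, 11.8]
gripper_width: 0.0005
gripper_force: 5.7
```

Request:
drive_tool([
  [[-1,-0.015,0,0,0],[-1,-0.03,0,0,0],[-1,-0.03,0,0,0],[-1,-0.03,0,0,0]],
])

```text
time_s: 8.22
tcp_pos: [0.612, 0.0553, 0.0493]
eef_rot: [-179.9, -0.3, 165.7]
contact_force: [-17.3, 7.8, 19.9]
gripper_width: 0.0001
gripper_force: 11.4
```

Request:
drive_tool([
  [[-1,-0.015,0,0,0],[-1,-0.02,0,0,0],[-1,-0.02,0,0,0],[-1,-0.02,0,0,0]],
])

```text
time_s: 8.72
tcp_pos: [0.6122, 0.0552, 0.0493]
eef_rot: [-179.9, -0.5, 165.7]
contact_force: [-26.4, 12.8, 26.5]
gripper_width: 0.0005
gripper_force: 16.8
```

Run:
```python
from h import *
go(.6127,.0562,.05,165.7)
```

```text
pos [0.6122 0.0552 0.0493] rot [-179.87   -0.52  165.67] F [-26.4  12.8  26.5] t 8.725
shift/120mm [-0.002  0.01  -0.006]
turn -0.0001
```

Request:
drive_tool([
  [[-1,0.02,0,0,0],[-1,0.03,0,-0.03,0],[-1,0.03,0,-0.1,0],[-1,0.03,0,-0.25,0],[-1,0.03,0,-0.5,0]],
])

```text
time_s: 9.35
tcp_pos: [0.6147, 0.0549, 0.1096]
eef_rot: [-180.0, -0.0, 165.7]
contact_force: [-0.0, -0.0, 0.3]
gripper_width: 0.0003
gripper_force: 0.0
```

Request:
drive_tool([
  [[-1,0.2,0,-0.2,0],[-1,0.5,0.5,-0.2,0],[-1,0.7,1,-0.2,0],[-1,0.7,1,-0.2,0]],
])

```text
time_s: 9.85
tcp_pos: [0.5633, 0.1956, 0.1346]
eef_rot: [179.9, 0.1, 165.9]
contact_force: [0.5, -0.7, -0.3]
gripper_width: 0.0005
gripper_force: 0.0
```

Run:
```python
from h import *
go(.4535,.337,.09,165.7)
a=capture("top")[:,:,::-1];b=capture("side")[:,:,::-1]
cv2.imwrite("pics/t4.png",np.hstack([cv2.resize(a[170:290,255:335],(400,600),interpolation=cv2.INTER_CUBIC),cv2.resize(b[220:310,240:300],(400,600),interpolation=cv2.INTER_CUBIC)]))
```

```text
pos [0.5633 0.1956 0.1346] rot [1.7987e+02 1.3000e-01 1.6589e+02] F [ 0.5 -0.7 -0.3] t 9.85
shift/120mm [1.174 0.92  0.372]
turn 0.0005
```

View pics/t4.png

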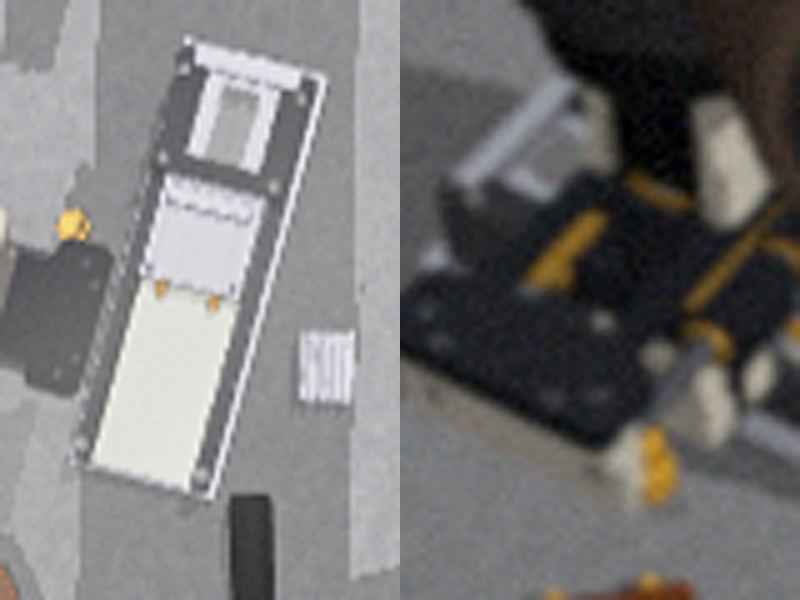

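The module sits under the bridge with its rear edge at about (190,289) and its ridge at (213,200), just before the bridge. I'll check that numerically while moving to the button.

Request:
drive_tool([
  [[-1,0.4,0.3,0,0],[-1,0.7,0.6,0,0],[-1,1,0.92,0.2,0],[-1,1,0.92,0.2,0]],
])

```text
time_s: 10.45
tcp_pos: [0.4726, 0.3295, 0.1078]
eef_rot: [-179.9, -0.1, 165.8]
contact_force: [1.3, 0.2, 0.2]
gripper_width: 0.0007
gripper_force: 0.0
```

Run:
```python
from h import *
u=np.array([np.cos(np.radians(-14.3)),np.sin(np.radians(-14.3))])
T=lambda x,y:(254.6+x/5,169.6+y/5)
b=(onz("top",T(163,157),.053)+onz("top",T(273,187),.053))[:2]/2
m=(onz("top",T(142,279),.0415)+onz("top",T(238,301),.0415))[:2]/2
s=(onz("top",T(193,68),.041)+onz("top",T(299,90),.041))[:2]/2
print("rear edge fixture x",(m-b)@u+.006,"stop face",(s-b)@u+.006)
go(.4535,.337,.075,165.7)
```

```text
rear edge fixture x -0.06327012785201556 stop face 0.0647703736232165
pos [0.4726 0.3295 0.1078] rot [-1.799e+02 -5.000e-02  1.658e+02] F [1.3 0.2 0.2] t 10.45
shift/120mm [0.17  0.022 0.274]
turn 0.0003
```

Run:
```python
from h import *
im=np.mean([capture("top").astype(np.float32) for _ in range(6)],0)
a=np.radians(-14.3);u=np.array([np.cos(a),np.sin(a)]);v=np.array([-u[1],u[0]]);o=np.array([.6374,.0499])
def prof(z,xs,ys):
    return np.array([np.mean([cv2.remap(im,np.float32([[q[0]]]),np.float32([[q[1]]]),cv2.INTER_LINEAR)[0,0] for y in ys for q in [proj("top",[*(o+x*u+y*v),z])]],0) for x in xs])
for nm,z,x0,x1,ys in(("modrear",.0415,-.076,-.05,[-.024,-.021,-.004,0,.004,.021,.024]),("bridge front top",.053,-.01,.022,np.linspace(-.02,.02,9)),("stop",.045,.055,.08,np.linspace(-.024,-.016,4)),("ridge",.0515,-.03,0,np.linspace(-.02,.02,9))):
    xs=np.arange(x0,x1,.002);p=prof(z,xs,ys);print(nm)
    for x,c in zip(xs,p): print(round(x*1000),c.round().astype(int),end="; ")
    print()
print(ray("top",(320,240))[0])
```

```text
modrear
-76 [223 223 218]; -74 [223 223 219]; -72 [222 222 217]; -70 [218 218 212]; -68 [212 211 205]; -66 [201 200 193]; -64 [185 184 179]; -62 [181 181 182]; -60 [193 193 199]; -58 [199 199 205]; -56 [199 199 205]; -54 [204 204 210]; -52 [210 210 216]; 
bridge front top
-10 [214 215 221]; -8 [205 206 213]; -6 [196 196 204]; -4 [183 183 191]; -2 [152 152 158]; 0 [121 121 125]; 2 [105 105 107]; 4 [105 104 107]; 6 [105 104 107]; 8 [103 103 106]; 10 [118 117 121]; 12 [155 155 159]; 14 [181 181 186]; 16 [191 191 195]; 18 [191 191 195]; 20 [191 191 195]; 
stop
55 [175 175 180]; 57 [175 175 181]; 59 [175 176 182]; 61 [165 166 172]; 63 [154 155 161]; 65 [177 177 185]; 67 [205 205 213]; 69 [218 219 225]; 71 [220 221 226]; 73 [221 221 227]; 75 [217 217 224]; 77 [194 194 202]; 79 [162 162 167]; 
ridge
-30 [213 213 219]; -28 [213 213 219]; -26 [214 214 219]; -24 [213 213 219]; -22 [205 206 212]; -20 [190 190 198]; -18 [177 177 184]; -16 [194 194 201]; -14 [212 212 219]; -12 [220 220 226]; -10 [215 216 222]; -8 [206 207 213]; -6 [197 197 205]; -4 [185 185 193]; -2 [155 155 161]; 
[ 0.42213377 -0.02116497  1.48724218]
```

The rear edge profile puts the module at fixture x of about -61.5 mm, using the bridge edges as reference, and the stop stands at 65 mm. The module is home, so on to the button.

Request:
drive_tool([
  [[-1,0.17,0.022,0.1,0],[-1,0.17,0.022,0.2,0],[-1,0.17,0.022,0.3,0],[-1,0.17,0.022,0.3,0]],
])

```text
time_s: 11.25
tcp_pos: [0.4542, 0.3356, 0.0716]
eef_rot: [-179.9, -0.1, 165.7]
contact_force: [0.3, 0.4, 0.4]
gripper_width: 0.0001
gripper_force: 0.0
```

```bash
python3 -c "
from h import *
go(.4535,.337,.061)"
```

```text
pos [0.4542 0.3356 0.0716] rot [-1.7987e+02 -5.0000e-02  1.6569e+02] F [0.3 0.4 0.4] t 11.25
shift/120mm [0.009 0.01  0.088]
```

Request:
drive_tool([
  [[-1,0,0.01,0.03,0],[-1,0,0.01,0.06,0],[-1,0,0.01,0.08,0],[-1,0,0.01,0.09,0],[-1,0,0.01,0.095,0]],
])

```text
time_s: 11.88
tcp_pos: [0.4554, 0.3379, 0.0622]
eef_rot: [179.9, 0.0, 165.7]
contact_force: [-1.4, -0.2, 9.8]
gripper_width: 0.0005
gripper_force: 5.1
```

Request:
drive_tool([
  [[-1,0,0,0.01,0],[-1,0,0,0.015,0],[-1,0,0,0.015,0]],
])

```text
time_s: 12.25
tcp_pos: [0.4555, 0.3379, 0.062]
eef_rot: [179.9, 0.1, 165.7]
contact_force: [-4.8, -2.4, 21.0]
gripper_width: 0.0004
gripper_force: 10.6
```

Request:
drive_tool([
  [[-1,0,0,-0.05,0],[-1,0,0,-0.2,0],[-1,0,0,-0.6,0],[-1,0,0,-1,0],[-1,0,0,-1,0]],
])

```text
time_s: 12.88
tcp_pos: [0.4562, 0.3389, 0.1835]
eef_rot: [179.7, 0.2, 165.7]
contact_force: [-1.1, 0.1, -1.0]
gripper_width: 0.0002
gripper_force: 0.0
```

Run:
```python
from h import *
go(.4535,.337,.2)
a=capture("top")[:,:,::-1];b=capture("side")[:,:,::-1]
cv2.imwrite("pics/t5.png",np.hstack([cv2.resize(a[130:340,170:450],(400,300)),cv2.resize(b[130:430,180:440],(400,300))]))
```

```text
pos [0.4562 0.3389 0.1835] rot [1.7965e+02 1.6000e-01 1.6571e+02] F [-1.1  0.1 -1. ] t 12.875
shift/120mm [ 0.018 -0.021 -0.137]
```

View pics/t5.png

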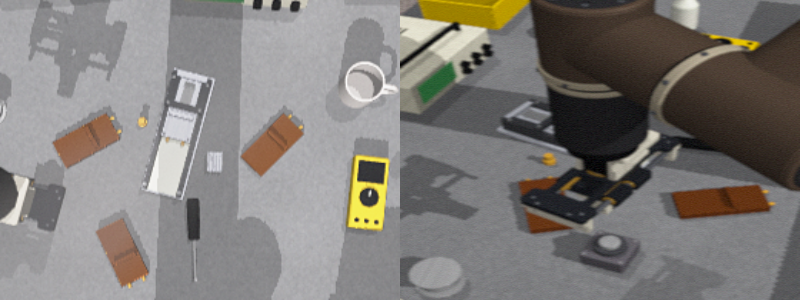

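The module is home at (180,125), the button is back up at right (608,243), the bystanders are undisturbed, and the arm is clear. I'm handing the job in.

```bash
python3 -c "
from plant import job
print(job.close_job())"
```

```text
the job is handed in; nothing more can be done
None
```

I pressed the module down, slid it home against the end stop, then pushed the start button fully down and let it come back up; the arm is clear and the job was handed in at about 13 s of the 51 s limit, with no verdict returned.

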